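Clamp a circuit-board carrier for rework

ROBOT

A 6-joint arm with a two-finger parallel gripper is mounted at the origin on the work surface. World frame = base frame: x ahead of the robot, y to its left, z up, the work surface at z = 0. Lengths are in mm, angles in rad, forces in N, time in s.
With the tool pointing down it reaches from about 350 to 875 mm from the base axis. Payload 4.2 kg.
Tool frame: the origin (TCP) lies between the finger pads; the fingertips stand 11 mm ahead of it and the grasp point (between the pads) lies 8 mm behind it; z points along the fingers, y is the direction in which the jaws open and shut (so a half turn about z gives the same grasp; the last joint's range is limited). The gripper opens to 85 mm and grips with 20 to 120 N. Pads are 22 mm wide; open, the fingers measure 114 mm over their backs; the gripper's body (76 mm by 85 mm) begins 54 mm behind the grasp point. The pads swing forward as they close: fully open they stand 13 mm farther back than shut.
Start: joints at [-1.065, 0.385, 0.008, 0, -1.194, -0.259], TCP at [152.706, -606.036, 242.312] pointing down, gripper open.
Joint ranges: [-3.14, 3.14], [-1.21, 2.06], [-1.07, 1.41], [-3.16, 2.05], [-2.99, -0.16], [-3.1, 3.1]. Speed limits (rad/s): [2.79, 2.79, 3.14, 3.14, 3.14, 3.14].

INTERFACE

Orientations are given as a unit quaternion [x, y, z, w].
In Python, from bench import * gives the robot as it stands.
- The arm moves only by the tool servo_tool, never from a script. Its argument "rows" is a list of rows, each a list of 7 numbers: the opening, from 0 (shut) to 1 (fully open), then the shift along the tool's x, y, z in cm, then the turn, a rotation vector about the tool's x, y, z in degrees. A call has 1 to 12 rows; each row shifts and turns the commanded pose from where the row before left it, along the tool's axes as they then stand; what a row does not reach is not made up. A row lasts 1/10 s, in which the tool goes at most 50 mm and 8.59 degrees, less where a joint would pass 70% of its speed; a pose out of reach is approached as far as the arm can. A call is refused whole if a number of a shift passes 5 or a number of a turn 8.59, either way. A call with a gripper value outside its range is refused whole. The fingers move at their own pace and stop on an object; the grip force is fixed at half the most. Time passes only in rows, so rows that do not move let the fingers close. It gives the time, the measured TCP pose, the force and the opening at its end, in the units of the state.
- read_state(): the state, without advancing time (a new reading comes with each control period).
- get_image(name): name is "scene" or "top"; returns a dict with "image" (400x640x3 uint8, red, green, blue), "mtx" (3x3 intrinsics, pixels), "k1" (the pictures are not rectified: a ray, as slopes to the right and down, at radius r is drawn at 1 + k1 r^2 times it, then the intrinsics apply), "extrinsics" (4x4, takes a point from camera to world coordinates). Camera axes: x right, y up, looking along -z (the intrinsics and any distortion apply to the point x, -y, -z); pixel columns grow to the right and rows downward; lengths in mm; the calibration is good to about 2 mm. A picture is of the moment at which its call begins. There is no depth.
- job_done(): hands the job in, once; it reports no verdict.
The state is a dict: "clock": time; "joints": joint angles; "joint_vel": joint speeds; "joint_efforts": joint torques, N m; "position": TCP position; "ee_rot": TCP orientation; "contact_force": force on the tool from outside, world axes, zero at the start; "wrist_torque": the same for the moment, N m; "gripper_width": finger opening in mm.
Only numpy, scipy, OpenCV 4.12 (cv2) and the standard library are available. Lean on these libraries where they do the work, as an engineer would, in place of code of your own. Each camera call takes 0.05 s, during which the arm holds its last target. There are 200 camera calls.

TASK

Slide the circuit-board carrier along its nest until it is fully home against the end stop under the clamp. Then turn the clamp knob clockwise until its foot just touches the carrier, give it a further quarter turn and no more, and let go. Leave the jar, the reel and the parts bin alone.

Things in the scene. Friction and masses are not known exactly. Their poses are not given: they have to be found in the camera images.
- nest: Fixed black base plate, 235 x 112 x 12 mm, with two aluminium guide rails along x (tops 22 mm above the bench) and an end stop at its +x end. Origin: on the bench, right below the carrier's centre when the carrier is home; x points along the rails towards the stop, z up. The plate reaches from x = -135 to +100 mm; the stop's face is at x = +80 mm.
- carrier: Loose aluminium tray, 160 (x) x 80 (y) x 16 mm, 0.45 kg, with a green circuit board; lies between the rails with 1.8 mm play on each side and slides along x with 2 to 5 N of drag (10 N if pinched and pressed down). Starts 15 to 50 mm short of the stop. Origin: centre of its underside, 12 mm above the bench; home when level in x with the nest's origin. Top 28 mm above the bench.
- tab (a point): The carrier's upright pull tab, a block 24 (x) x 12 (y) x 36 mm on its rear end, 66 mm behind (-x of) its centre. The point is on the tab's centre line, 22 mm above the carrier's top, 50 mm above the bench: pinch the tab there along y. Axes as the carrier's. With the carrier home it is 111 mm from the knob's axis.
- clamp: Fixed grey stand, column and arm over the far end of the nest; the arm's top is 82 mm above the bench. Origin and axes as the nest's. It carries a vertical screw at x = +45 mm, y = 0, with a knob on top and a foot below. Lead 12 mm per turn: turning clockwise seen from above lowers the foot, which does not rotate; the knob stays at its height.
- foot_spot (a point): Fixed point on the screw's axis at the height of the carrier's top, where the foot will press. The foot is a 22 mm round rubber pad that starts 0.8 to 6 mm above it (differs every time, not measured). The foot is sprung with a preload: no force until it touches, 50 N some 12 degrees of knob after the touch, then 0.4 N per degree.
- knob_grip (a point): The black knob: a 40 mm disc (top 91 mm above the bench) with an upright bar 46 (x) x 14 (y) x 36 mm on it. The point is on the turning axis, 22 mm above the disc, 113 mm above the bench; x runs along the bar, at the start along the nest's x; z up. Pinch the bar across y. It can turn 6.5 rad clockwise from the start.
- knob_top (a point): Centre of the knob bar's top, 127 mm above the bench, axes as knob_grip's. Turning the knob takes a steady 0.22 N m of friction; after the touch it rises by 0.10 N m within 12 degrees, then by 0.04 N m per rad. In a still grip the torque felt may have either sign (friction), but it shifts by the same steps. Friction holds the knob where it is left.
- flux_jar: Bystander: amber glass jar with a black cap, 48 mm across, 55 mm high; origin at the centre of its underside.
- solder_reel: Bystander: steel reel standing on its flange, 56 mm across, 38 mm high; origin at the centre of its underside.
- parts_bin: Bystander: black open bin, 100 x 80 x 45 mm; origin at the centre of its underside.
There are look-alikes about, which are no part of the job. Several things have the shape of the carrier; the one meant has the colours described above. Of the things that look like the clamp, take the one that is farthest from the robot's base at the start.

How it is judged:
By the outcome, as a careful person would: the job done as asked, in the order asked, and still so for the second after the job is handed in, with the robot touching nothing.
It also fails if it takes over 72 s, if anything falls off the work surface, if the arm or the gripper's body presses on something with over 40 N, if the wrist force passes 120 N, or if a joint passes its speed limit or range.

## Working session

There is one attempt and no reset: what is moved stays moved. The work goes in short steps, Python scripts to look and compute and a tool call to move; the robot and the scene stay as the last step left them, time stands still between calls to the robot, and variables do not carry over. Pictures are saved under pics/ and viewed, about 8 in all and at most 12, crops included, and the job is handed in when it is done.

Besides the shell and the picture viewer there is one more tool, called after "Call:" as name(argument=value, ...), one argument or row to a line, values as JSON. servo_tool: Moves the arm, as the interface text tells. Its arguments: {"type":"object","properties":{"rows":{"type":"array","items":{"type":"array","items":{"type":"number"}}}},"required":["rows"]}

```bash
mkdir -p pics; cat > h.py <<'E'
from bench import *
import numpy as np, cv2
def shot(n):
    d=get_image(n); np.savez('pics/'+n+'.npz',**{k:np.array(v) for k,v in d.items()}); return d
def save(d,fn,crop=None,s=1):
    im=np.array(d['image'])
    if crop: im=im[crop[1]:crop[3],crop[0]:crop[2]]
    im=cv2.resize(im,None,fx=s,fy=s,interpolation=cv2.INTER_CUBIC)
    cv2.imwrite(fn,im[:,:,::-1])
def ray(d,u,v):
    K=np.array(d['mtx']);E=np.array(d['extrinsics']);k=float(d['k1'])
    a=cv2.undistortPoints(np.array([[[u,v]]],float),K,np.array([k,0,0,0.]))[0,0]
    return E[:3,3],E[:3,:3]@np.array([a[0],-a[1],-1])
def at(d,u,v,z):
    o,r=ray(d,u,v); return o+r*(z-o[2])/r[2]
def proj(d,P):
    K=np.array(d['mtx']);E=np.array(d['extrinsics']);k=float(d['k1'])
    c=(np.atleast_2d(P)-E[:3,3])@E[:3,:3]
    a=c[:,:2]*[1,-1]/-c[:,2:]; a=a*(1+k*(a**2).sum(1,keepdims=True))
    return a@np.diag([K[0,0],K[1,1]])+K[:2,2]
E
python3 - <<'E'
from h import *
for n in('scene','top'):
    d=shot(n); save(d,f'pics/{n}0.png',s=1.25); print(n,np.round(d['extrinsics'],3).tolist(),d['k1'],np.array(d['mtx']).tolist())
print(read_state())
E
```

```text
scene [[0.852, -0.288, 0.437, 791.848], [0.523, 0.467, -0.713, -532.057], [0.002, 0.836, 0.549, 511.709], [0.0, 0.0, 0.0, 1.0]] -0.07172639913710022 [[380.04541754085704, 0.0, 325.14005961852973], [0.0, 380.04541754085704, 201.86670420175773], [0.0, 0.0, 1.0]]
top [[0.017, 0.983, -0.184, 283.126], [-1.0, 0.017, 0.001, -22.204], [0.004, 0.184, 0.983, 1083.171], [0.0, 0.0, 0.0, 1.0]] -0.10953152013430607 [[491.63855564343186, 0.0, 322.2089711029471], [0.0, 491.63855564343186, 206.1092546617112], [0.0, 0.0, 1.0]]
{'clock': 0.1, 'joints': array([-1.06537024e+00,  3.85502943e-01,  6.73842671e-03, -4.45495736e-04,
       -1.19398451e+00, -2.58640519e-01]), 'joint_vel': array([ 0.00013946, -0.0010504 ,  0.00426906,  0.00162089, -0.00131161,
       -0.00013804]), 'joint_efforts': array([-7.42512093e-04, -3.93318129e+01,  1.88929439e+01,  4.19800624e+00,
       -2.59911620e-03,  9.26115462e-06]), 'position': array([ 152.60022017, -605.56278585,  241.30591146]), 'ee_rot': array([-1.22998296e-01,  9.92406380e-01,  9.83151012e-04, -1.71877089e-04]), 'contact_force': array([0.5811316 , 0.30115438, 0.03651725]), 'wrist_torque': array([0.00855672, 0.02443216, 0.03021413]), 'gripper_width': 85.17814452487596}
```

View pics/scene0.png

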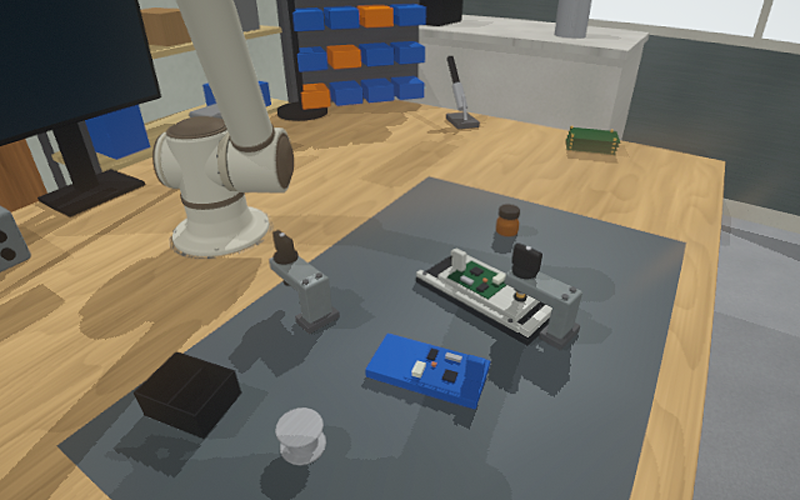

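View pics/top0.png

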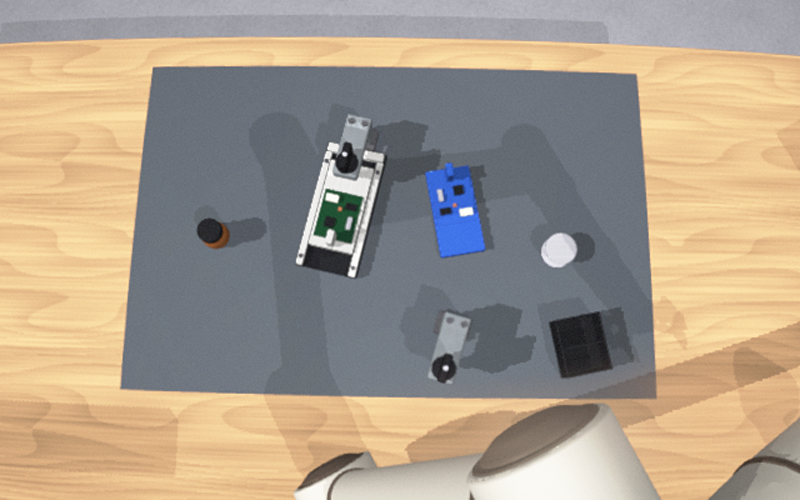

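The top view (800x500) shows two candidates for the carrier: the aluminium tray with the green board at (340,218), and a blue look-alike at (455,212). There is also a green board stack in the background at scene (593,140). The two possible clamps are at (350,145), the far one over the nest, and (450,345), near the robot. I choose the aluminium/green carrier and the far clamp. The jar is at (212,235), the reel at (558,250) and the bin at (580,345). Next I take close crops to check this and measure.

```bash
python3 - <<'E'
from h import *
for n,c,s in(('top',(225,85,325,225),4.2),('scene',(325,190,475,285),5.2)):
    d=np.load(f'pics/{n}.npz'); save(d,f'pics/{n}1.png',c,s)
E
```

```text
(no output)
```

View pics/top1.png

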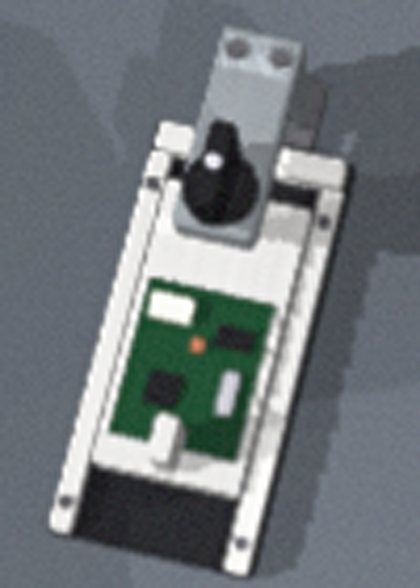

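View pics/scene1.png

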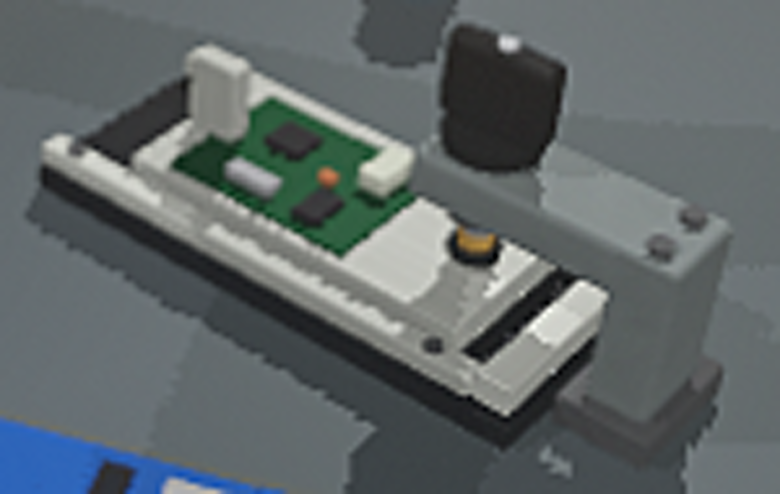

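The crops confirm the choice: the green-board carrier in the nest under the far clamp. In the top crop, the knob's white dot is at (213,160), the tab at (165,430) and the rail rear ends at (50,528) and (250,575). In the scene crop, the dot is at (510,43) and the tab top at (219,60). There is a visible gap to the stop. Next I fit the poses.

```bash
python3 - <<'E'
from h import *
from scipy.optimize import least_squares
T=np.load('pics/top.npz');S=np.load('pics/scene.npz')
T={k:T[k] for k in T};S={k:S[k] for k in S}
tn=lambda u,v:(225+u/4.2-.4,85+v/4.2-.4); sn=lambda u,v:(325+u/5.2-.4,190+v/5.2-.4)
# cam, pixel, model xyz, moves with carrier
O=[(T,tn(213,160),(45,0,127),0),(S,sn(510,43),(45,0,127),0),
(T,tn(153,523),None,0),(T,tn(238,202.5),None,0),
(T,tn(150,551),(-135,0,22),0),(S,sn(507,418),(100,-56,12),0),(S,sn(507,447),(100,-56,0),0),
(S,sn(42,178),(-135,-56,12),0),
(T,tn(93,463),(-80,40,28),1),(T,tn(240,496),(-80,-40,28),1),(S,sn(137,160),(-80,-40,28),1),
(S,sn(219,60),(-66,0,64),1),(T,tn(172,416),(-54,0,64),1)]
def res(p,full=False):
    x,y,a,s,h1,h2=p;R=np.array([[np.cos(a),-np.sin(a)],[np.sin(a),np.cos(a)]]);r=[];i=0
    for d,px,m,c in O:
        if m is None: m=((h1,h2)[i],0,22);i+=1
        q=np.array(m,float); q[0]-=c*s
        w=np.r_[R@q[:2]+[x,y],q[2]]
        r.append(proj(d,w)[0]-px)
    return np.array(r) if full else np.ravel(r)
o=least_squares(res,[600,50,-.25,30,-120,60],loss='soft_l1')
p=o.x;print(np.round(p,3));print(np.round(res(p,True),1).tolist())
x,y,a,s=p[:4];c=np.array([np.cos(a),np.sin(a)])
print('knob',[x,y]+45*c,'tab',[x,y]+(-66-s)*c,'yaw deg',np.degrees(a))
print(at(T,*tn(213,160),127),at(S,*sn(510,43),127))
print(at(S,*sn(219,60),64),at(T,*tn(172,416),64))
E
```

```text
[ 5.89977e+02  8.54410e+01 -2.03000e-01  1.61980e+01 -1.20080e+02
  6.04440e+01]
[[0.0, 0.2], [-0.4, -0.2], [0.8, 0.2], [-0.2, -0.0], [-0.1, 0.0], [1.1, 1.5], [0.2, 0.6], [-1.4, -2.7], [-0.2, -0.4], [0.1, -0.4], [-1.4, -1.2], [0.3, -0.7], [-0.4, -0.4]]
knob [634.05027884  76.3573726 ] tab [509.47098469 102.03295754] yaw deg -11.645505069578187
[634.51424707  76.38496191 127.        ] [634.88473268  76.07812671 127.        ]
[510.22435407  99.09551995  64.        ] [520.46704471  98.73763848  64.        ]
```

Call:
servo_tool(
  rows=[
    [1, 0, 0, 0, 0, 0, -8],
  ],
)

```text
clock: 0.2
position: [152.6, -605.7, 241.5]
ee_rot: [-0.194, 0.981, 0.001, -0.0]
contact_force: [-0.6, -0.4, -1.1]
gripper_width: 85.4
```

```bash
cat >> h.py <<'E'
from scipy.spatial.transform import Rotation as Ro
def go(x,y,z,yaw):
    """remaining shift (tool axes, mm) and rotvec (deg) to TCP x,y,z, tool down, tool-x at yaw deg"""
    s=read_state();R=Ro.from_quat(s['ee_rot'])
    G=Ro.from_euler('z',yaw,degrees=True)*Ro.from_euler('x',180,degrees=True)
    d=np.array([x,y,z])-s['position']
    print('t',round(s['clock'],2),'pos',np.round(s['position'],1),'j',np.round(s['joints'],3),'w',round(s['gripper_width'],1))
    print('shift now-axes',np.round(R.inv().apply(d),1),'goal-axes',np.round(G.inv().apply(d),1),'rot',np.round((R.inv()*G).as_rotvec(degrees=True),2))
    print('F',np.round(s['contact_force'],2),'Fnest',np.round(Ro.from_euler('z',11.6,degrees=True).apply(s['contact_force']),2),'M',np.round(s['wrist_torque'],3))
E
python3 -c "
from h import *
go(509.5,100.5,180,-11.6)"
```

```text
t 0.2 pos [ 152.6 -605.7  241.5] j [-1.065  0.385  0.007 -0.    -1.194 -0.116] w 85.4
shift now-axes [-598.4  517.5   62.4] goal-axes [ 207.6 -763.5   61.5] rot [ 3.0000e-02  1.2000e-01 -1.4607e+02]
F [-0.64 -0.38 -1.09] Fnest [-0.55 -0.51 -1.09] M [-0.035 -0.006  0.047]
```

Call:
servo_tool(
  rows=[
    [1, 0, 0, 0, 0, 0, -8.59],
    [1, 0, 0, 0, 0, 0, -8.59],
    [1, 0, 0, 0, 0, 0, -8.59],
    [1, 0, 0, 0, 0, 0, -8.59],
    [1, 0, 0, 0, 0, 0, -8.59],
    [1, 0, 0, 0, 0, 0, -8.59],
    [1, 0, 0, 0, 0, 0, -8.59],
    [1, 0, 0, 0, 0, 0, -8.59],
    [1, 0, 0, 0, 0, 0, -8.59],
    [1, 0, 0, 0, 0, 0, -8.59],
    [1, 0, 0, 0, 0, 0, -8.59],
    [1, 0, 0, 0, 0, 0, -8.59],
  ],
)

```text
clock: 1.4
position: [152.6, -605.7, 241.7]
ee_rot: [0.889, -0.457, -0.0, -0.0]
contact_force: [0.6, -1.3, 0.4]
gripper_width: 85.0
```

Call:
servo_tool(
  rows=[
    [1, 0, 0, 0, 0, 0, -8.59],
    [1, 0, 0, 0, 0, 0, -8.59],
    [1, 0, 0, 0, 0, 0, -8.59],
    [1, 0, 0, 0, 0, 0, -8.59],
    [1, 0, 0, 0, 0, 0, -8.59],
    [1, 1, -3.8, 0, 0, 0, 0],
    [1, 1, -3.8, 0, 0, 0, 0],
    [1, 1, -3.8, 0, 0, 0, 0],
    [1, 1, -3.8, 0, 0, 0, 0],
    [1, 1, -3.8, 0, 0, 0, 0],
    [1, 1, -3.8, 0, 0, 0, 0],
    [1, 1, -3.8, 0, 0, 0, 0],
  ],
)

```text
clock: 2.6
position: [275.9, -358.4, 242.0]
ee_rot: [0.995, -0.103, -0.0, -0.0]
contact_force: [0.5, 0.2, 0.7]
gripper_width: 85.4
```

Call:
servo_tool(
  rows=[
    [1, 1, -3.8, 0, 0, 0, 0],
    [1, 1, -3.8, 0, 0, 0, 0],
    [1, 1, -3.8, 0, 0, 0, 0],
    [1, 1, -3.8, 0, 0, 0, 0],
    [1, 1, -3.8, 0, 0, 0, 0],
    [1, 1, -3.8, 0, 0, 0, 0],
    [1, 1, -3.8, 0, 0, 0, 0],
    [1, 1, -3.8, 0, 0, 0, 0],
    [1, 1, -3.8, 0, 0, 0, 0],
    [1, 1, -3.8, 0, 0, 0, 0],
    [1, 1, -3.8, 1, 0, 0, 0],
    [1, 0, 0, 0, 0, 0, 0],
  ],
)

```text
clock: 3.8
position: [470.1, 29.6, 230.8]
ee_rot: [0.995, -0.101, -0.001, 0.0]
contact_force: [-0.8, -0.5, -0.5]
gripper_width: 85.4
```

```bash
python3 -c "
from h import *
go(509.5,100.5,45,-11.6)"
```

```text
t 3.8 pos [470.1  29.6 230.8] j [ 4.09e-01  1.32e-01 -3.71e-01 -1.00e-03 -1.07e+00  9.60e-01] w 85.4
shift now-axes [ 24.6 -77.5 185.7] goal-axes [ 24.3 -77.4 185.8] rot [ 0.04  0.1  -0.01]
F [-0.76 -0.48 -0.53] Fnest [-0.65 -0.62 -0.53] M [-0.065  0.05  -0.023]
```

Call:
servo_tool(
  rows=[
    [1, 0.8, -2.6, 2, 0, 0, 0],
    [1, 0.8, -2.6, 3, 0, 0, 0],
    [1, 0.8, -2.6, 4, 0, 0, 0],
    [1, 0, 0, 4, 0, 0, 0],
    [1, 0, 0, 0, 0, 0, 0],
    [1, 0, 0, 0, 0, 0, 0],
  ],
)

```text
clock: 4.4
position: [508.5, 97.4, 102.5]
ee_rot: [0.995, -0.103, -0.001, 0.001]
contact_force: [0.9, 0.2, 0.7]
gripper_width: 85.3
```

```bash
python3 -c "
from h import *
go(509.5,100.5,45,-11.6)
d=shot('scene'); save(d,'pics/scene2.png',(300,100,480,235),4.4)
t=shot('top'); print(proj(d,[[509.5,100.5,64]]))"
```

```text
t 4.4 pos [508.5  97.4 102.5] j [ 0.503  0.356 -0.438  0.001 -0.778  0.861] w 85.3
shift now-axes [ 0.4 -3.3 57.5] goal-axes [ 0.4 -3.2 57.5] rot [ 0.09  0.05 -0.22]
F [0.86 0.2  0.71] Fnest [0.8  0.37 0.71] M [ 0.042 -0.025 -0.012]
[[366.7031961  200.73923461]]
```

View pics/scene2.png

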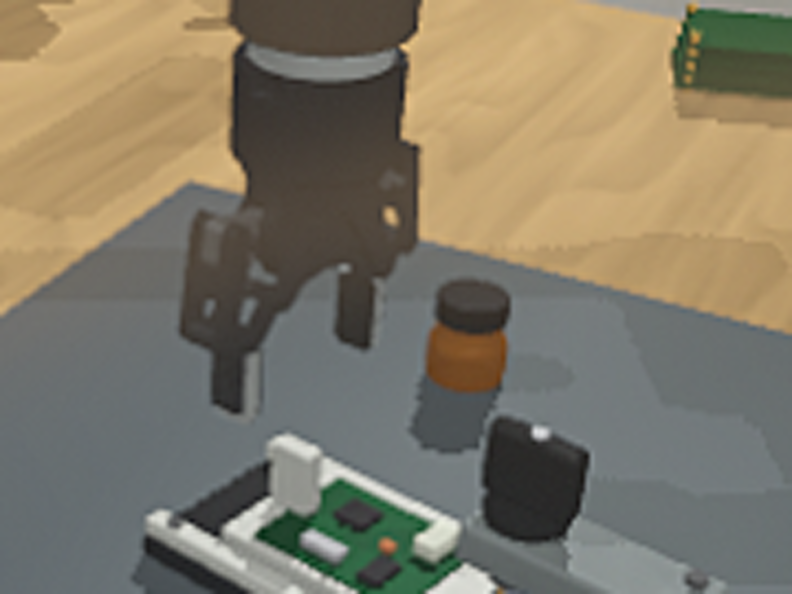

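The gripper is straddling the tab line (tab top at crop (295,445)) with the jar clear. I descend and pinch.

Call:
servo_tool(
  rows=[
    [1, 0, -0.3, 2, 0, 0, 0],
    [1, 0, 0, 2, 0, 0, 0],
    [1, 0, 0, 1.6, 0, 0, 0],
    [1, 0, 0, 0, 0, 0, 0],
    [0.3, 0, 0, 0, 0, 0, 0],
    [0.3, 0, 0, 0, 0, 0, 0],
    [0.3, 0, 0, 0, 0, 0, 0],
    [0, 0, 0, 0, 0, 0, 0],
    [0, 0, 0, 0, 0, 0, 0],
    [0, 0, 0, 0, 0, 0, 0],
    [0, 0, 0, 0, 0, 0, 0],
    [0, 0, 0, 0, 0, 0, 0],
  ],
)

```text
clock: 5.7
position: [509.6, 101.2, 46.9]
ee_rot: [0.995, -0.103, 0.0, -0.0]
contact_force: [-1.0, 0.6, 4.5]
gripper_width: 10.9
```

```bash
python3 -c "
from h import *
go(509.5,100.5,45,-11.6)"
```

```text
t 5.7 pos [509.6 101.2  46.9] j [ 0.509  0.441 -0.487  0.    -0.641  0.856] w 10.9
shift now-axes [0.1 0.7 1.9] goal-axes [0.1 0.7 1.9] rot [-0.03 -0.05 -0.2 ]
F [-0.95  0.62  4.49] Fnest [-1.06  0.42  4.49] M [ 0.279  0.402 -0.014]
```

Call:
servo_tool(
  rows=[
    [0, 0.3, 0, -0.05, 0, 0, 0],
    [0, 0.3, 0, 0, 0, 0, 0],
    [0, 0.3, 0, 0, 0, 0, 0],
    [0, 0.3, 0, 0, 0, 0, 0],
    [0, 0, 0, 0, 0, 0, 0],
  ],
)

```text
clock: 6.2
position: [519.9, 98.5, 46.9]
ee_rot: [0.995, -0.103, -0.001, 0.0]
contact_force: [-4.6, 2.9, 5.8]
gripper_width: 11.1
```

```bash
python3 -c "
from h import *
go(509.6,101.2,45,-11.6)"
```

```text
t 6.2 pos [519.9  98.5  46.9] j [ 0.494  0.455 -0.46  -0.001 -0.658  0.871] w 11.1
shift now-axes [-10.6  -0.5   2. ] goal-axes [-10.6  -0.5   1.9] rot [ 0.04  0.12 -0.26]
F [-4.63  2.9   5.8 ] Fnest [-5.12  1.91  5.8 ] M [ 0.653  1.136 -0.091]
```

Call:
servo_tool(
  rows=[
    [0, 0.1, 0, 0, 0, 0, 0],
    [0, 0.1, 0, 0, 0, 0, 0],
    [0, 0, 0, 0, 0, 0, 0],
  ],
)

```text
clock: 6.5
position: [521.3, 98.2, 46.9]
ee_rot: [0.995, -0.103, -0.001, 0.0]
contact_force: [-6.0, 4.1, 7.1]
gripper_width: 11.2
```

Call:
servo_tool(
  rows=[
    [0, 0.1, 0, 0, 0, 0, 0],
    [0, 0.1, 0, 0, 0, 0, 0],
    [0, 0, 0, 0, 0, 0, 0],
  ],
)

```text
clock: 6.8
position: [523.2, 97.8, 46.9]
ee_rot: [0.995, -0.103, -0.001, 0.0]
contact_force: [-6.2, 3.7, 6.8]
gripper_width: 11.0
```

```bash
python3 -c "
from h import *
go(509.6,101.2,45,-11.6)"
```

```text
t 6.8 pos [523.2  97.8  46.9] j [ 0.489  0.459 -0.452 -0.002 -0.663  0.876] w 11.0
shift now-axes [-14.1  -0.5   2. ] goal-axes [-14.1  -0.6   1.9] rot [ 0.05  0.16 -0.27]
F [-6.25  3.68  6.82] Fnest [-6.86  2.35  6.82] M [ 0.986  1.537 -0.065]
```

Call:
servo_tool(
  rows=[
    [0, 0.1, 0, -0.05, 0, 0, 0],
    [0, 0.1, 0, 0, 0, 0, 0],
    [0, 0, 0, 0, 0, 0, 0],
  ],
)

```text
clock: 7.1
position: [525.0, 97.4, 46.9]
ee_rot: [0.995, -0.104, -0.002, 0.0]
contact_force: [-6.6, 3.9, 4.7]
gripper_width: 11.1
```

Call:
servo_tool(
  rows=[
    [0, 0.1, 0, 0, 0, 0, 0],
    [0, 0.1, 0, 0, 0, 0, 0],
    [0, 0, 0, 0, 0, 0, 0],
  ],
)

```text
clock: 7.4
position: [525.1, 97.3, 47.0]
ee_rot: [0.995, -0.104, -0.003, 0.0]
contact_force: [-13.3, 8.8, 9.2]
gripper_width: 11.1
```

Call:
servo_tool(
  rows=[
    [0, 0.1, 0, 0, 0, 0, 0],
    [0, 0.1, 0, 0, 0, 0, 0],
    [0, 0, 0, 0, 0, 0, 0],
  ],
)

```text
clock: 7.7
position: [525.1, 97.2, 46.9]
ee_rot: [0.995, -0.104, -0.005, 0.001]
contact_force: [-19.2, 12.7, 13.4]
gripper_width: 11.1
```

```bash
python3 -c "
from h import *
go(509.6,101.2,45,-11.6)"
```

```text
t 7.7 pos [525.1  97.2  46.9] j [ 0.484  0.464 -0.44  -0.007 -0.676  0.884] w 11.1
shift now-axes [-16.   -0.7   2.1] goal-axes [-16.   -0.8   1.9] rot [ 0.15  0.59 -0.33]
F [-19.16  12.69  13.36] Fnest [-21.32   8.58  13.36] M [ 3.692  4.896 -0.09 ]
```

The carrier stopped hard after 16 mm of travel, against a fitted 16.2 mm. Tab to knob now measures about 111 mm, so it is against the stop. I relax the push, release and rise.

Call:
servo_tool(
  rows=[
    [0, -0.2, 0, 0, 0, 0, 0],
    [0, -0.2, 0, 0, 0, 0, 0],
    [0, 0, 0, 0, 0, 0, 0],
    [1, 0, 0, 0, 0, 0, 0],
    [1, 0, 0, 0, 0, 0, 0],
    [1, 0, 0, 0, 0, 0, 0],
    [1, 0, 0, 0, 0, 0, 0],
    [1, 0, 0, 0, 0, 0, 0],
    [1, 0, 0, -2, 0, 0, 0],
    [1, 0, 0, -4, 0, 0, 0],
    [1, 0, 0, -5, 0, 0, 0],
    [1, 0, 0, -3, 0, 0, 0],
  ],
)

```text
clock: 8.9
position: [528.1, 97.4, 191.1]
ee_rot: [0.995, -0.103, 0.002, -0.001]
contact_force: [1.0, 0.1, -0.3]
gripper_width: 85.4
```

```bash
python3 -c "
from h import *
go(634.5,76.3,107,-11.6)
d=shot('scene'); save(d,'pics/scene3.png',(325,190,475,285),5.2)
"
```

```text
t 8.9 pos [528.1  97.4 191.1] j [ 0.485  0.278 -0.288  0.001 -1.     0.879] w 85.4
shift now-axes [108.1  -0.9  84.6] goal-axes [108.5  -0.7  84.1] rot [-0.14 -0.26 -0.2 ]
F [ 1.01  0.07 -0.28] Fnest [ 0.98  0.28 -0.28] M [ 0.04  -0.057 -0.034]
```

View pics/scene3.png

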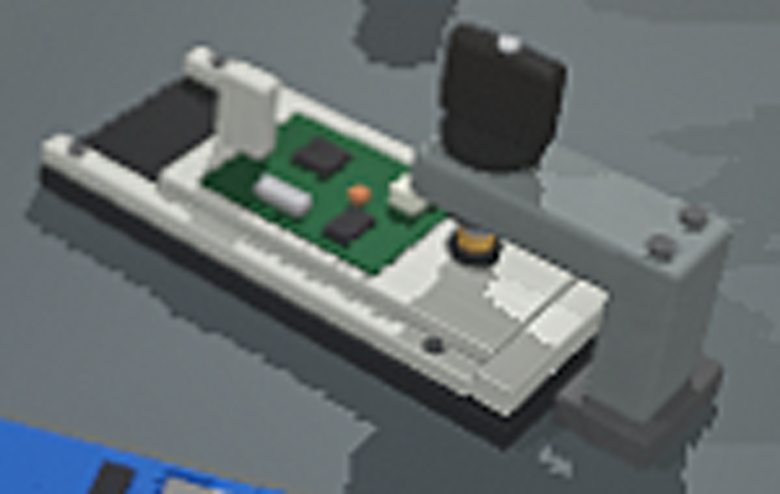

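The picture shows the carrier flush with the end stop, the tab at crop (247,85), and the foot at (474,250) still above the carrier. I move over the knob, descend and pinch, and estimate the gap from the foot's rim (bottom at about y=266).

Call:
servo_tool(
  rows=[
    [1, 2.7, 0, 0, 0, 0, 0],
    [1, 2.7, 0, 0, 0, 0, 0],
    [1, 2.7, 0, 0, 0, 0, 0],
    [1, 2.7, -0.1, 2, 0, 0, 0],
    [1, 0, 0, 2, 0, 0, 0],
    [1, 0, 0, 0, 0, 0, 0],
    [1, 0, 0, 0, 0, 0, 0],
  ],
)

```text
clock: 9.65
position: [632.5, 75.8, 147.0]
ee_rot: [0.995, -0.103, -0.0, 0.0]
contact_force: [0.1, -0.7, 0.8]
gripper_width: 85.2
```

```bash
python3 -c "
from h import *
go(634.5,76.3,107,-11.6)
d=np.load('pics/scene.npz');d={k:d[k] for k in d}
t=np.linspace(0,6.28,60)
for z in (28,29,30,31,32,33,34,35):
    p=proj(d,np.c_[634.5+11*np.cos(t),76.3+11*np.sin(t),z+0*t]); c=(p+.4-[325,190])*5.2; print(z,np.round(c.min(0)),np.round(c.max(0)))
"
```

```text
t 9.65 pos [632.5  75.8 147. ] j [ 0.373  0.482 -0.088  0.    -1.002  0.991] w 85.2
shift now-axes [ 1.9 -0.9 40. ] goal-axes [ 1.9 -0.9 40. ] rot [ 0.06  0.05 -0.22]
F [ 0.1  -0.7   0.81] Fnest [ 0.24 -0.66  0.81] M [0.012 0.009 0.012]
28 [444. 238.] [501. 274.]
29 [445. 236.] [502. 272.]
30 [445. 234.] [502. 270.]
31 [445. 232.] [503. 268.]
32 [446. 230.] [503. 266.]
33 [446. 228.] [503. 264.]
34 [446. 226.] [504. 262.]
35 [447. 224.] [504. 260.]
```

Call:
servo_tool(
  rows=[
    [1, 0.2, -0.1, 2, 0, 0, 0],
    [1, 0, 0, 2, 0, 0, 0],
    [1, 0, 0, 0, 0, 0, 0],
    [0.3, 0, 0, 0, 0, 0, 0],
    [0.3, 0, 0, 0, 0, 0, 0],
    [0.3, 0, 0, 0, 0, 0, 0],
    [0, 0, 0, 0, 0, 0, 0],
    [0, 0, 0, 0, 0, 0, 0],
    [0, 0, 0, 0, 0, 0, 0],
    [0, 0, 0, 0, 0, 0, 0],
    [0, 0, 0, 0, 0, 0, 0],
  ],
)

```text
clock: 10.75
position: [634.9, 75.4, 108.3]
ee_rot: [0.995, -0.103, -0.0, 0.001]
contact_force: [-1.5, -4.5, 5.5]
gripper_width: 13.4
```

```bash
cat >> h.py <<'E'
def kn():
    m=[];f=[]
    s=read_state()
    R=Ro.from_quat(s['ee_rot']).as_matrix(); yaw=np.degrees(np.arctan2(R[1,0],R[0,0]))
    print('KN t%.2f turn %.1f Mz %.3f j6 %.2f pos'%(s['clock'],-11.3-yaw,s['wrist_torque'][2],s['joints'][5]),np.round(s['position'],1),'F',np.round(s['contact_force'],1),'w %.1f'%s['gripper_width'])
E
python3 -c "
from h import *
go(634.5,76.3,107,-11.6);kn()"
```

```text
t 10.75 pos [634.9  75.4 108.3] j [ 0.371  0.524 -0.124  0.002 -0.923  0.992] w 13.4
shift now-axes [-0.5 -0.8  1.3] goal-axes [-0.5 -0.8  1.3] rot [ 0.08 -0.01 -0.25]
F [-1.55 -4.47  5.49] Fnest [-0.62 -4.69  5.49] M [-1.401  0.42  -0.114]
KN t10.75 turn 0.6 Mz -0.114 j6 0.99 pos [634.9  75.4 108.3] F [-1.5 -4.5  5.5] w 13.4
```

Gripped at 13.4 mm. I relieve the small side force, then turn clockwise in 9° calls, logging the torque.

Call:
servo_tool(
  rows=[
    [0, 0, 0.1, -0.1, 0, 0, 0],
    [0, 0, 0, 0, 0, 0, 3],
    [0, 0, 0, 0, 0, 0, 3],
    [0, 0, 0, 0, 0, 0, 3],
    [0, 0, 0, 0, 0, 0, 0],
  ],
)

```text
clock: 11.25
position: [634.8, 75.2, 108.3]
ee_rot: [0.984, -0.181, 0.0, 0.0]
contact_force: [0.4, -4.3, 0.4]
gripper_width: 13.0
```

```bash
python3 -c "
from h import *
kn()"
```

```text
KN t11.25 turn 9.5 Mz -0.083 j6 0.84 pos [634.8  75.2 108.3] F [ 0.4 -4.3  0.4] w 13.0
```

Call:
servo_tool(
  rows=[
    [0, 0, 0, 0, 0, 0, 3],
    [0, 0, 0, 0, 0, 0, 3],
    [0, 0, 0, 0, 0, 0, 3],
  ],
)

```text
clock: 11.55
position: [634.8, 75.1, 108.3]
ee_rot: [0.966, -0.257, 0.0, 0.0]
contact_force: [-0.4, -5.1, 1.6]
gripper_width: 13.2
```

```bash
python3 -c "
from h import *
kn()"
```

```text
KN t11.55 turn 18.5 Mz 0.231 j6 0.68 pos [634.8  75.1 108.3] F [-0.4 -5.1  1.6] w 13.2
```

Call:
servo_tool(
  rows=[
    [0, 0, 0, 0, 0, 0, 3],
    [0, 0, 0, 0, 0, 0, 3],
    [0, 0, 0, 0, 0, 0, 3],
  ],
)

```text
clock: 11.85
position: [634.7, 75.0, 108.3]
ee_rot: [0.943, -0.332, 0.0, 0.001]
contact_force: [-0.3, -4.2, 1.2]
gripper_width: 13.1
```

```bash
python3 -c "
from h import *
kn()"
```

```text
KN t11.85 turn 27.5 Mz 0.252 j6 0.52 pos [634.7  75.  108.3] F [-0.3 -4.2  1.2] w 13.1
```

Call:
servo_tool(
  rows=[
    [0, 0, 0, 0, 0, 0, 3],
    [0, 0, 0, 0, 0, 0, 3],
    [0, 0, 0, 0, 0, 0, 3],
  ],
)

```text
clock: 12.15
position: [634.6, 74.8, 108.3]
ee_rot: [0.914, -0.405, -0.0, 0.001]
contact_force: [-0.1, -4.4, 1.6]
gripper_width: 13.1
```

```bash
python3 -c "
from h import *
kn()"
```

```text
KN t12.15 turn 36.5 Mz 0.246 j6 0.36 pos [634.6  74.8 108.3] F [-0.1 -4.4  1.6] w 13.1
```

Call:
servo_tool(
  rows=[
    [0, 0, 0, 0, 0, 0, 3],
    [0, 0, 0, 0, 0, 0, 3],
    [0, 0, 0, 0, 0, 0, 3],
  ],
)

```text
clock: 12.45
position: [634.4, 74.7, 108.3]
ee_rot: [0.879, -0.476, -0.0, 0.001]
contact_force: [-0.8, -5.7, 2.2]
gripper_width: 13.1
```

```bash
python3 -c "
from h import *
kn()"
```

```text
KN t12.45 turn 45.5 Mz 0.224 j6 0.21 pos [634.4  74.7 108.3] F [-0.8 -5.7  2.2] w 13.1
```

Free-turning torque is a steady 0.24 N m or so, with no touch yet. I continue.

Call:
servo_tool(
  rows=[
    [0, 0, 0, 0, 0, 0, 3],
    [0, 0, 0, 0, 0, 0, 3],
    [0, 0, 0, 0, 0, 0, 3],
  ],
)

```text
clock: 12.75
position: [634.3, 74.6, 108.3]
ee_rot: [0.839, -0.543, -0.0, 0.001]
contact_force: [-0.5, -6.1, 2.0]
gripper_width: 12.9
```

```bash
python3 -c "
from h import *
kn()"
```

```text
KN t12.75 turn 54.5 Mz 0.212 j6 0.05 pos [634.3  74.6 108.3] F [-0.5 -6.1  2. ] w 12.9
```

Call:
servo_tool(
  rows=[
    [0, 0, 0, 0, 0, 0, 3],
    [0, 0, 0, 0, 0, 0, 3],
    [0, 0, 0, 0, 0, 0, 3],
  ],
)

```text
clock: 13.05
position: [634.1, 74.5, 108.3]
ee_rot: [0.794, -0.608, -0.0, 0.001]
contact_force: [-1.3, -5.9, 2.7]
gripper_width: 13.1
```

```bash
python3 -c "
from h import *
kn()"
```

```text
KN t13.05 turn 63.5 Mz 0.221 j6 -0.11 pos [634.1  74.5 108.3] F [-1.3 -5.9  2.7] w 13.1
```

Call:
servo_tool(
  rows=[
    [0, 0, 0, 0, 0, 0, 3],
    [0, 0, 0, 0, 0, 0, 3],
    [0, 0, 0, 0, 0, 0, 3],
  ],
)

```text
clock: 13.35
position: [634.0, 74.5, 108.3]
ee_rot: [0.744, -0.668, -0.0, 0.001]
contact_force: [-1.3, -6.2, 2.6]
gripper_width: 12.9
```

```bash
python3 -c "
from h import *
kn()"
```

```text
KN t13.35 turn 72.5 Mz 0.203 j6 -0.26 pos [634.   74.5 108.3] F [-1.3 -6.2  2.6] w 12.9
```

Call:
servo_tool(
  rows=[
    [0, 0, 0, 0, 0, 0, 3],
    [0, 0, 0, 0, 0, 0, 3],
    [0, 0, 0, 0, 0, 0, 3],
  ],
)

```text
clock: 13.65
position: [633.8, 74.5, 108.3]
ee_rot: [-0.689, 0.724, 0.0, -0.002]
contact_force: [-2.0, -6.0, 2.9]
gripper_width: 13.3
```

```bash
python3 -c "
from h import *
kn()"
```

```text
KN t13.65 turn 81.5 Mz 0.277 j6 -0.42 pos [633.8  74.5 108.3] F [-2.  -6.   2.9] w 13.3
```

Call:
servo_tool(
  rows=[
    [0, 0, 0, 0, 0, 0, 3],
    [0, 0, 0, 0, 0, 0, 3],
    [0, 0, 0, 0, 0, 0, 3],
  ],
)

```text
clock: 13.95
position: [633.7, 74.5, 108.3]
ee_rot: [-0.63, 0.776, 0.0, -0.002]
contact_force: [-2.7, -6.7, 3.1]
gripper_width: 12.9
```

```bash
python3 -c "
from h import *
kn()"
```

```text
KN t13.95 turn 90.5 Mz 0.202 j6 -0.58 pos [633.7  74.5 108.3] F [-2.7 -6.7  3.1] w 12.9
```

Call:
servo_tool(
  rows=[
    [0, 0, 0, 0, 0, 0, 3],
    [0, 0, 0, 0, 0, 0, 3],
    [0, 0, 0, 0, 0, 0, 3],
  ],
)

```text
clock: 14.25
position: [633.5, 74.5, 108.3]
ee_rot: [-0.567, 0.823, 0.0, -0.002]
contact_force: [-3.5, -5.2, 3.7]
gripper_width: 13.2
```

```bash
python3 -c "
from h import *
kn()"
```

```text
KN t14.25 turn 99.5 Mz 0.236 j6 -0.74 pos [633.5  74.5 108.3] F [-3.5 -5.2  3.7] w 13.2
```

Call:
servo_tool(
  rows=[
    [0, 0, 0, 0, 0, 0, 3],
    [0, 0, 0, 0, 0, 0, 3],
  ],
)

```text
clock: 14.45
position: [633.4, 74.5, 108.3]
ee_rot: [-0.524, 0.852, 0.0, -0.002]
contact_force: [-2.6, -5.3, 4.1]
gripper_width: 13.1
```

```bash
python3 -c "
from h import *
kn()"
```

```text
KN t14.45 turn 105.5 Mz 0.199 j6 -0.84 pos [633.4  74.5 108.3] F [-2.6 -5.3  4.1] w 13.1
```

Call:
servo_tool(
  rows=[
    [0, 0, 0, 0, 0, 0, 3],
    [0, 0, 0, 0, 0, 0, 3],
  ],
)

```text
clock: 14.65
position: [633.3, 74.6, 108.3]
ee_rot: [-0.478, 0.878, -0.0, -0.002]
contact_force: [-4.1, -4.5, 3.9]
gripper_width: 13.3
```

```bash
python3 -c "
from h import *
kn()"
```

```text
KN t14.65 turn 111.5 Mz 0.231 j6 -0.94 pos [633.3  74.6 108.3] F [-4.1 -4.5  3.9] w 13.3
```

Call:
servo_tool(
  rows=[
    [0, 0, 0, 0, 0, 0, 3],
    [0, 0, 0, 0, 0, 0, 3],
  ],
)

```text
clock: 14.85
position: [633.2, 74.6, 108.3]
ee_rot: [-0.432, 0.902, -0.0, -0.002]
contact_force: [-3.2, -4.6, 4.4]
gripper_width: 13.0
```

```bash
python3 -c "
from h import *
kn()"
```

```text
KN t14.85 turn 117.5 Mz 0.270 j6 -1.05 pos [633.2  74.6 108.3] F [-3.2 -4.6  4.4] w 13.0
```

Call:
servo_tool(
  rows=[
    [0, 0, 0, 0, 0, 0, 3],
    [0, 0, 0, 0, 0, 0, 3],
  ],
)

```text
clock: 15.05
position: [633.1, 74.7, 108.3]
ee_rot: [-0.384, 0.923, -0.0, -0.002]
contact_force: [-5.0, -4.0, 4.6]
gripper_width: 12.9
```

```bash
python3 -c "
from h import *
kn()"
```

```text
KN t15.05 turn 123.5 Mz 0.252 j6 -1.15 pos [633.1  74.7 108.3] F [-5.  -4.   4.6] w 12.9
```

Call:
servo_tool(
  rows=[
    [0, 0, 0, 0, 0, 0, 3],
    [0, 0, 0, 0, 0, 0, 3],
  ],
)

```text
clock: 15.25
position: [633.0, 74.8, 108.3]
ee_rot: [-0.335, 0.942, -0.0, -0.002]
contact_force: [-4.2, -4.3, 3.9]
gripper_width: 13.2
```

```bash
python3 -c "
from h import *
kn()"
```

```text
KN t15.25 turn 129.5 Mz 0.312 j6 -1.26 pos [633.   74.8 108.3] F [-4.2 -4.3  3.9] w 13.2
```

The torque starts rising around 120-130°. I continue in small steps to see the plateau.

Call:
servo_tool(
  rows=[
    [0, 0, 0, 0, 0, 0, 2],
    [0, 0, 0, 0, 0, 0, 2],
  ],
)

```text
clock: 15.45
position: [633.0, 74.8, 108.3]
ee_rot: [-0.303, 0.953, -0.0, -0.002]
contact_force: [-4.9, -4.8, 4.7]
gripper_width: 12.9
```

```bash
python3 -c "
from h import *
kn()"
```

```text
KN t15.45 turn 133.5 Mz 0.359 j6 -1.33 pos [633.   74.8 108.3] F [-4.9 -4.8  4.7] w 12.9
```

Call:
servo_tool(
  rows=[
    [0, 0, 0, 0, 0, 0, 2],
    [0, 0, 0, 0, 0, 0, 2],
  ],
)

```text
clock: 15.65
position: [632.9, 74.9, 108.3]
ee_rot: [-0.269, 0.963, -0.0, -0.002]
contact_force: [-5.2, -3.8, 4.2]
gripper_width: 13.1
```

```bash
python3 -c "
from h import *
kn()"
```

```text
KN t15.65 turn 137.5 Mz 0.282 j6 -1.40 pos [632.9  74.9 108.3] F [-5.2 -3.8  4.2] w 13.1
```

Call:
servo_tool(
  rows=[
    [0, 0, 0, 0, 0, 0, 2],
    [0, 0, 0, 0, 0, 0, 2],
  ],
)

```text
clock: 15.85
position: [632.8, 74.9, 108.3]
ee_rot: [-0.235, 0.972, -0.0, -0.002]
contact_force: [-4.9, -3.5, 4.6]
gripper_width: 13.2
```

```bash
python3 -c "
from h import *
kn()"
```

```text
KN t15.85 turn 141.5 Mz 0.322 j6 -1.47 pos [632.8  74.9 108.3] F [-4.9 -3.5  4.6] w 13.2
```

Call:
servo_tool(
  rows=[
    [0, 0, 0, 0, 0, 0, 2],
    [0, 0, 0, 0, 0, 0, 2],
  ],
)

```text
clock: 16.05
position: [632.8, 75.0, 108.3]
ee_rot: [-0.201, 0.98, -0.0, -0.002]
contact_force: [-3.8, -3.2, 4.8]
gripper_width: 13.3
```

```bash
python3 -c "
from h import *
kn()"
```

```text
KN t16.05 turn 145.5 Mz 0.330 j6 -1.54 pos [632.8  75.  108.3] F [-3.8 -3.2  4.8] w 13.3
```

Call:
servo_tool(
  rows=[
    [0, 0, 0, 0, 0, 0, 2],
    [0, 0, 0, 0, 0, 0, 2],
  ],
)

```text
clock: 16.25
position: [632.8, 75.0, 108.3]
ee_rot: [-0.167, 0.986, -0.0, -0.002]
contact_force: [-4.7, -2.8, 4.4]
gripper_width: 12.9
```

```bash
python3 -c "
from h import *
kn()"
```

```text
KN t16.25 turn 149.5 Mz 0.343 j6 -1.61 pos [632.8  75.  108.3] F [-4.7 -2.8  4.4] w 12.9
```

Call:
servo_tool(
  rows=[
    [0, 0, 0, 0, 0, 0, 2],
    [0, 0, 0, 0, 0, 0, 2],
  ],
)

```text
clock: 16.45
position: [632.7, 75.1, 108.2]
ee_rot: [-0.133, 0.991, -0.0, -0.002]
contact_force: [-5.4, -2.5, 3.3]
gripper_width: 13.4
```

```bash
python3 -c "
from h import *
kn()"
```

```text
KN t16.45 turn 153.5 Mz 0.321 j6 -1.68 pos [632.7  75.1 108.2] F [-5.4 -2.5  3.3] w 13.4
```

```bash
python3 -c "
import numpy as np
a=np.array([18.5,27.5,36.5,45.5,54.5,63.5,72.5,81.5,90.5,99.5,105.5,111.5,117.5,123.5,129.5,133.5,137.5,141.5,145.5,149.5,153.5])
m=np.array([.231,.252,.246,.224,.212,.221,.203,.277,.202,.236,.199,.231,.270,.252,.312,.359,.282,.322,.330,.343,.321])
T=np.arange(100,145,1.);L=[]
for t in T:
    s=np.interp(a,[0,t,t+12,t+12+57.3],[0,0,.1,.14]); r=m-s; r=r-r.mean(); L.append((r@r))
L=np.array(L);sg=L.min()/19;w=np.exp(-(L-L.min())/2/sg);w/=w.sum();mu=w@T
print(T[L.argmin()],sg**.5,mu,(w@(T-mu)**2)**.5)
from h import *
go(633.7,75.6,107,-11.6)"
```

```text
120.0 0.024846796457178612 118.35475310036027 3.1886104956486325
t 16.45 pos [632.7  75.1 108.2] j [ 0.372  0.523 -0.126 -0.    -0.927 -1.676] w 13.4
shift now-axes [-1.1  0.2  1.2] goal-axes [ 0.8 -0.7  1.2] rot [ 3.7000e-01 -1.1000e-01 -1.5317e+02]
F [-5.39 -2.54  3.35] Fnest [-4.76 -3.57  3.35] M [-0.946  1.285  0.321]
```

The touch fits at 119° ± 3° of turn, so the target is about 208.5°. That is 55° more from here.

Call:
servo_tool(
  rows=[
    [0, 0, 0, 0, 0, 0, 4],
    [0, 0, 0, 0, 0, 0, 4],
    [0, 0, 0, 0, 0, 0, 4],
    [0, 0, 0, 0, 0, 0, 4],
    [0, 0, 0, 0, 0, 0, 4],
    [0, 0, 0, 0, 0, 0, 4],
    [0, 0, 0, 0, 0, 0, 4],
  ],
)

```text
clock: 17.15
position: [632.7, 75.6, 108.3]
ee_rot: [0.112, 0.994, -0.001, -0.002]
contact_force: [-5.8, -1.4, 5.4]
gripper_width: 12.8
```

```bash
python3 -c "
from h import *
kn()"
```

```text
KN t17.15 turn -178.5 Mz 0.356 j6 -2.17 pos [632.7  75.6 108.3] F [-5.8 -1.4  5.4] w 12.8
```

Call:
servo_tool(
  rows=[
    [0, 0, 0, 0, 0, 0, 4],
    [0, 0, 0, 0, 0, 0, 4],
    [0, 0, 0, 0, 0, 0, 4],
    [0, 0, 0, 0, 0, 0, 4],
    [0, 0, 0, 0, 0, 0, 4],
    [0, 0, 0, 0, 0, 0, 4],
    [0, 0, 0, 0, 0, 0, 3],
  ],
)

```text
clock: 17.85
position: [632.9, 76.1, 108.3]
ee_rot: [0.34, 0.94, -0.001, -0.002]
contact_force: [-4.5, -0.1, 5.0]
gripper_width: 12.6
```

```bash
python3 -c "
from h import *
kn()"
```

```text
KN t17.85 turn -151.5 Mz 0.367 j6 -2.64 pos [632.9  76.1 108.3] F [-4.5 -0.1  5. ] w 12.6
```

Call:
servo_tool(
  rows=[
    [0, 0, 0, 0, 0, 0, 0],
  ],
)

```text
clock: 17.95
position: [632.9, 76.1, 108.3]
ee_rot: [0.34, 0.94, -0.001, -0.002]
contact_force: [-4.4, -0.2, 5.3]
gripper_width: 12.9
```

```bash
python3 -c "
from h import *
kn()"
```

```text
KN t17.95 turn -151.5 Mz -0.008 j6 -2.64 pos [632.9  76.1 108.3] F [-4.4 -0.2  5.3] w 12.9
```

The turn is at 208.5°, with torque 0.367 N m, close to the expected 0.36-0.37. I open, rise and check.

Call:
servo_tool(
  rows=[
    [1, 0, 0, 0, 0, 0, 0],
    [1, 0, 0, 0, 0, 0, 0],
    [1, 0, 0, 0, 0, 0, 0],
    [1, 0, 0, 0, 0, 0, 0],
    [1, 0, 0, 0, 0, 0, 0],
    [1, 0, 0, -2, 0, 0, 0],
    [1, 0, 0, -4, 0, 0, 0],
    [1, 0, 0, -4, 0, 0, 0],
    [1, -3, 0, -4, 0, 0, 0],
    [1, 0, 0, 0, 0, 0, 0],
    [1, 0, 0, 0, 0, 0, 0],
  ],
)

```text
clock: 19.05
position: [658.2, 56.2, 249.1]
ee_rot: [0.341, 0.94, 0.001, 0.001]
contact_force: [-0.3, 0.7, -0.4]
gripper_width: 85.2
```

```bash
python3 - <<'E'
from h import *
kn(); d=shot('scene')
# predicted bar-top ends at turn 208.5 about the fitted axis
a=np.radians(-11.6-208.5);c=np.array([634.3,76.0])
P=[np.r_[c+s*23*np.array([np.cos(a),np.sin(a)]),127] for s in(1,-1)]
print(np.round((proj(d,P)+.4-[325,190])*5.2)); save(d,'pics/scene4.png',(325,190,475,285),5.2)
E
```

```text
KN t19.05 turn -151.4 Mz -0.013 j6 -2.60 pos [658.2  56.2 249.1] F [-0.3  0.7 -0.4] w 85.2
[[477.  11.]
 [542.  76.]]
```

View pics/scene4.png

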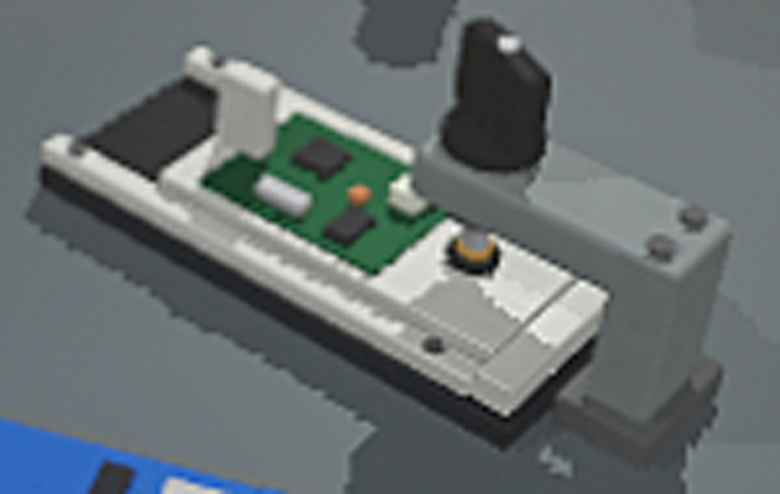

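The carrier is flush with the stop, and the foot's rim bottom at crop y≈274 matches contact height. The bar's ends at about (478,20) and (545,80) match the predicted turn. The robot is clear, so I hand in.

```bash
python3 -c "
from bench import *
print(job_done())"
```

```text
the job is handed in; nothing more can be done
None
```

The carrier is home against the end stop, the clamp is tightened about a quarter turn past the touch, and the job is handed in. The clock read 19 s of the 72 s allowed.

- **Carrier:** I pinched the tab and slid it 16 mm until it stopped hard; the fit from the pictures had predicted 16.2 mm. The tab then measured about 111 mm from the knob's axis, and the picture shows the carrier flush with the stop.
- **Clamp:** The torque rose at 119° ± 3° of knob turn, which I took as the touch. I turned on to 208.5°, about 89.5° past it, with the torque reading 0.367 N m. The last picture agrees: the knob's bar is where that turn should put it, and the foot is at the carrier's top.
- **Release:** The gripper is open and about 120 mm above the knob, and the wrist reads no contact. The jar, reel and bin were not touched.

The main uncertainty is the touch angle. The torque readings were noisy (about 0.025 N m), so the quarter turn is good to roughly 3°. No check failed or disagreed.

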